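# Check the oven door with the infrared thermometer, then start the bake timer

### The arm

A 6-joint arm with a two-finger parallel gripper is mounted at the origin on a cart in front of the work surface, level with it; the furniture and walls round the work are solid. World frame = base frame: x ahead of the robot, y to its left, z up, the work surface at z = 0. Lengths are in m, angles in rad, forces in N, time in s.
With the tool pointing down it reaches from about 0.325 to 0.775 m from the base axis. Payload 9.3 kg.
Tool frame: the origin (TCP) lies on the centre line of the jaws, within the pads' length; the fingertips stand 25 mm ahead of it and the grasp point (between the pads) lies 6 mm ahead of it; z points along the fingers, y is the line along which they close (so a half turn about z gives the same grasp; the last joint's range is limited). The gripper opens to 85 mm and grips with 20 to 120 N. Pads are 22 mm wide; open, the fingers measure 114 mm over their backs; the gripper's body (76 mm by 85 mm) begins 54 mm behind the grasp point. The pads swing forward as they close: fully open they stand 13 mm farther back than shut.
Start: joints at [-1.284, 0.259, 0.021, 1.334, 0, 1.418], TCP at [0.234, -0.498, 0.256] pointing down, gripper open.
Joint ranges: [-3.04, 3.04], [-0.91, 1.82], [-1.04, 1.36], [-1.92, 1.95], [-1.52, 1.45], [-3.14, 3.14]. Speed limits (rad/s): [2.22, 2.22, 2.79, 3.14, 3.14, 3.14].

### API

Orientations are given as a rotation vector (axis times angle).
In Python, from bench import bot gives the robot as it stands.
- The arm moves only by the shell command python3 -m jog 'ROWS' [OPENING] [FORCE]. ROWS is JSON, a list of rows, each an object with "delta_pos": the shift along the tool's x, y, z in m, a list of three; "turn": the turn about the tool's z in rad. In form: [{"delta_pos": [tx, ty, tz], "turn": turn}, ...]. A call has 1 to 5 rows; each row is the pose to reach, as a shift and turn from the pose commanded when the call began, along the tool's axes at that moment; what a row does not reach only later rows make up. A row lasts 1/10 s, in which the tool goes at most 50 mm and 8.59 degrees, less where a joint would pass 70% of its speed; a pose out of reach is approached as far as the arm can. A call with a gripper value outside its range is refused whole. OPENING is the finger opening in m, from 0 to 0.0854, set as the call begins (- or left out, the last holds). The fingers move at their own pace and stop on an object; FORCE is the grip in N (left out, the last holds). Time passes only in rows, so rows that repeat a pose let the fingers close. It gives the time, the measured TCP pose, the force, the opening and the grip force at its end, in the units of the state.
- bot.sense(): the state, without advancing time (a new reading comes with each control period).
- bot.capture(name): name is "scene" or "top" or "wrist"; returns the picture (480x640x3 uint8, red, green, blue); there is no depth.
- bot.get_calibration(name): a dict with "vertical_fov" (degrees; the focal length in pixels is half the picture's height over the tangent of half this angle, whatever the lens; pixels are square), "cx", "cy" (the principal point, pixels), "view" (4x4, takes a point from world to camera coordinates). Camera axes: x right, y down, z forward; pixel columns grow to the right and rows downward; lengths in m; the calibration is good to about 2 mm. A picture is of the moment at which its call begins: read the wrist's pose just before it. get_calibration takes no time and is no camera call; for the wrist camera it gives the pose at the moment of the call.
- bot.sign_off(): hands the job in; it is judged then, once.
The state is a dict: "time_s": time; "joint_pos": joint angles; "qvel": joint speeds; "joint_torque": joint torques, N m; "ee_pos": TCP position; "ee_rot": TCP orientation; "force": force on the tool from outside, world axes, zero at the start; "wrist_torque": the same for the moment, N m; "width": finger opening in m; "grasp_force": force on a finger pad.
Only numpy, scipy, OpenCV 4.12 (cv2) and the standard library are available. Lean on these libraries where they do the work, as an engineer would, in place of code of your own. Each camera call takes 0.05 s, during which the arm holds its last target. There are 200 camera calls.

### The job

Take the infrared thermometer from its rest, aim it level and square at the round black measuring patch on the oven door, with its nose about 7 cm from the door, and hold it steady there for a couple of seconds without touching the oven. Lay it back in the two saddles of its rest, upright and nose the same way as before, then press the timer's push button fully down and let it come up again. Leave the oven, the onion, the tomato and the glass undisturbed.

Things in the scene. Friction and masses are not known exactly. Their poses are not given: they have to be found in the camera images.
- thermometer: handheld infrared thermometer, 200 mm long, 0.2 kg. Origin on the beam axis where to grip it; x along the beam to the nose, z up (display side). Black handle x = -100 to 20 mm, 32 wide (y), 36 high (z, centred); grey head x = 20 to 75, 42 wide, 46 high; round nose, diameter 32, x = 75 to 100. It starts level in its rest, axis 65 mm above the worktop
- nose (a point): centre of the thermometer's nose lens, 100 mm ahead of its origin on the beam axis; axes as the thermometer's
- rest: fixed wooden rest: base 180 x 85 x 8 mm, two forked saddles 16 mm long at x = -75 mm (seat 47 mm up, 42 mm between its arms, for the handle) and x = 50 (seat 42 up, 52 between arms, for the head); arms rise 26 mm above the seats, handle free for fingers between the saddles. Origin on the worktop, 65 mm below the lying thermometer's origin; x points the way the nose points, z up
- rest_nose (a point): where the centre of the nose lens lies when the thermometer is in its rest: 100 mm ahead of the rest's origin and 65 mm above the worktop
- oven: fixed steel pizza oven, 180 mm deep, 260 wide, 268 high with chimney. Origin under its centre on the worktop; the door faces its -x (to the robot), 98 mm before the origin, y to the left seen from the robot. A bar handle 130 mm long stands 35 mm out, 192 mm up. On the door: round black patch at y = +50 mm, and a square vent plate at y = -50 (not the target)
- patch (a point): centre of the front of the round black measuring patch, 44 mm in diameter, 125 mm above the worktop; axes as the oven's: x points level into the door, square to it, so the beam should run along this x
- timer: bake timer, low grey case 100 x 130 x 47 mm fixed to the worktop, with one round push button on top; origin under its centre; z up
- timer_button_top (a point): centre of the top of the push button, 40 mm in diameter; it moves with the button
- timer_button (a joint): travel of the push button in m: 0 up, 0.008 fully down; a spring (5 N fully down) brings it back
- onion: onion, 71 mm across, 72 mm high; loose, stands on the worktop; origin under its centre; leave it alone
- tomato: tomato, 57 mm across, 62 mm high; loose, stands on the worktop; origin under its centre; leave it alone
- tumbler: clear drinking glass, 80 mm across, 91 mm high; loose, stands on the worktop; origin under its centre; leave it alone
Things that resemble listed ones, but are neither listed nor needed, are in the scene too. What is shaped like the timer but green or orange is not meant.

How it is judged:
By the outcome, as a careful person would: the job done as asked, in the order asked, and still so for the second after the job is handed in, with the robot touching nothing.
It also fails if it takes over 59 s, if anything falls off the work surface, if the arm or the gripper's body presses on something with over 40 N, if the wrist force passes 120 N, or if a joint passes its speed limit or range.

## Working session

There is one attempt and no reset: what is moved stays moved. The work goes in short steps, Python scripts to look and compute and a shell command to move; the robot and the scene stay as the last step left them, time stands still between calls to the robot, and variables do not carry over. Pictures are saved under pics/ and viewed, at most 10 in all, crops included, and the job is handed in when it is done.

```bash
ls; mkdir -p pics; python3 - <<'E'
from bench import bot
import cv2,numpy as np
for n in ("scene","top"):
    im=bot.capture(n); cv2.imwrite(f"pics/{n}0.png",im[:,:,::-1])
    c=bot.get_calibration(n); print(n,c["vertical_fov"],c["cx"],c["cy"]); print(np.round(c["view"],4))
print(bot.sense())
E
```

```text
pics
scene 49.264477960804555 307.58554919857977 243.58161311679095
[[-0.9023 -0.4309  0.0123  0.4976]
 [-0.2101  0.4146 -0.8854  0.2187]
 [ 0.3765 -0.8015 -0.4646  0.9105]
 [ 0.      0.      0.      1.    ]]
top 47.321483450418754 312.3300770263556 248.56895924164033
[[ 0.0257 -0.9996  0.0088 -0.0128]
 [-0.9967 -0.0263 -0.0774  0.5524]
 [ 0.0776 -0.0068 -0.997   1.3966]
 [ 0.      0.      0.      1.    ]]
{'time_s': 0.1, 'joint_pos': array([-1.28361432e+00,  2.59116985e-01,  2.08059709e-02,  1.33373728e+00,
       -9.56439742e-06,  1.41820924e+00]), 'qvel': array([-0.00124483,  0.00029579,  0.0005262 ,  0.00067903, -0.00044977,
        0.00204998]), 'joint_torque': array([ 3.58902747e-03, -5.56696558e+01,  3.45069122e+01,  1.15933883e-02,
       -1.83077518e-04, -2.16863720e-05]), 'ee_pos': array([ 0.23407944, -0.49742319,  0.25572443]), 'ee_rot': array([-3.06473296e+00, -6.84962301e-01,  1.47177488e-04]), 'force': array([ 0.17367948, -0.3364841 ,  0.34226929]), 'wrist_torque': array([0.03871259, 0.03647601, 0.03785409]), 'grasp_force': 0.0, 'width': 0.08485721742908386}
```

View pics/top0.png

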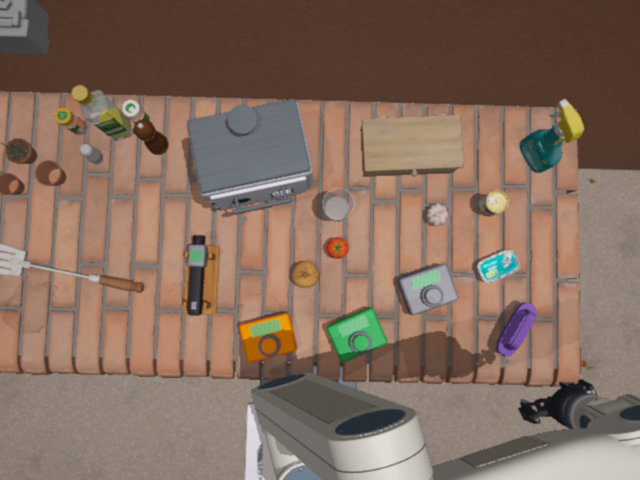

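View pics/scene0.png

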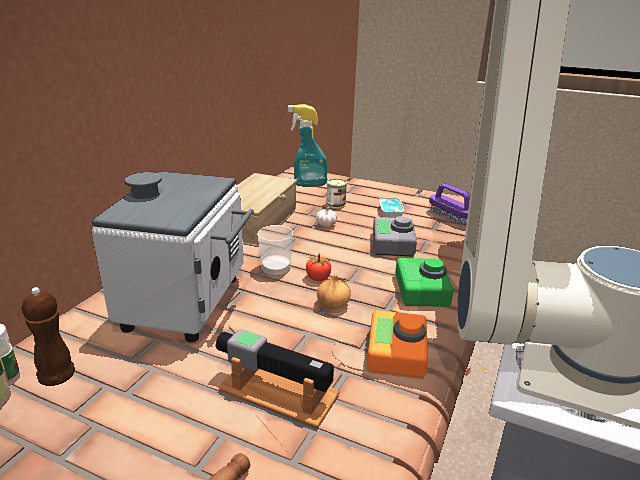

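The top view shows the thermometer at (197,275), nose towards the oven (250,155), with grey timer at (428,290). The orange (268,337) and green (357,335) timers are decoys. The candidates for the thermometer are this one only; the pepper mill (150,135) and spatula handle (120,283) are not it. For the patch, the round dark spot in the scene is at (215,268), and the square vent at (235,245) is not it. I'll measure these and check them in one close crop.

```bash
cat > h.py <<'E'
import numpy as np,cv2
from bench import bot
def ray(c,uv):
    f=240/np.tan(np.radians(c["vertical_fov"])/2); V=np.array(c["view"])
    d=V[:3,:3].T@np.array([(uv[0]-c["cx"])/f,(uv[1]-c["cy"])/f,1.]); return -V[:3,:3].T@V[:3,3],d
def onz(c,uv,z):
    o,d=ray(c,uv); return o+d*(z-o[2])/d[2]
def proj(c,p):
    f=240/np.tan(np.radians(c["vertical_fov"])/2); V=np.array(c["view"]); q=V[:3,:3]@np.array(p)+V[:3,3]
    return np.array([c["cx"]+f*q[0]/q[2],c["cy"]+f*q[1]/q[2]])
def blob(m,x0,y0,x1,y1):
    k=np.zeros(m.shape,np.uint8); k[y0:y1,x0:x1]=m[y0:y1,x0:x1]
    cs,_=cv2.findContours(k,cv2.RETR_EXTERNAL,cv2.CHAIN_APPROX_NONE); return max(cs,key=cv2.contourArea)
E
python3 - <<'E'
from h import *
t=cv2.imread("pics/top0.png"); s=cv2.imread("pics/scene0.png")
ct,cs=bot.get_calibration("top"),bot.get_calibration("scene")
hsv=cv2.cvtColor(t,cv2.COLOR_BGR2HSV)
dark=((hsv[...,2]<60)|(hsv[...,1]<60)).astype(np.uint8)
b=blob(dark,178,228,222,322); r=cv2.minAreaRect(b); print("therm",r)
p=cv2.boxPoints(r); 
for q in p: print(q,onz(ct,q,.075))
grey=(hsv[...,1]<70).astype(np.uint8)
b=blob(grey,395,255,465,320); r=cv2.minAreaRect(b); print("timer",r,onz(ct,r[0],.04))
roof=((hsv[...,1]<110)&(hsv[...,2]<110)).astype(np.uint8)
b=blob(roof,180,95,320,215); r=cv2.minAreaRect(b); print("oven",r)
hs=cv2.cvtColor(s,cv2.COLOR_BGR2HSV)
b=blob((hs[...,2]<50).astype(np.uint8),203,250,226,288); r=cv2.fitEllipse(b); print("patch",r,onz(cs,r[0],.125))
a=cv2.resize(t[90:320,175:325],None,fx=2.6,fy=2.6,interpolation=2)
c=cv2.resize(s[180:340,90:270],None,fx=2.4,fy=2.4,interpolation=2)
o=np.zeros((598,800,3),np.uint8); o[:a.shape[0],:390]=a; o[:384,390:800]=c[:,:410]
d=cv2.resize(t[255:325,390:470],None,fx=2.5,fy=2.5); o[400:575,400:600]=d
cv2.imwrite("pics/crop1.png",o)
E
```

```text
therm ((197.5, 275.0), (78.0, 19.0), 90.0)
[188. 236.] [0.57161811 0.31231065 0.075     ]
[207. 236.] [0.57287553 0.26509075 0.075     ]
[207. 314.] [0.37991868 0.25725317 0.075     ]
[188. 314.] [0.37873329 0.30395925 0.075     ]
timer ((429.5, 287.0), (68.99998474121094, 63.99999237060547), -0.0) [ 0.46091754 -0.29897958  0.04      ]
oven ((259.32171630859375, 196.89743041992188), (24.242870330810547, 110.41756439208984), 78.48616790771484)
patch ((215.05799865722656, 267.7908630371094), (7.976598739624023, 22.909746170043945), 7.495090007781982) [0.65546797 0.17821541 0.125     ]
```

View pics/crop1.png

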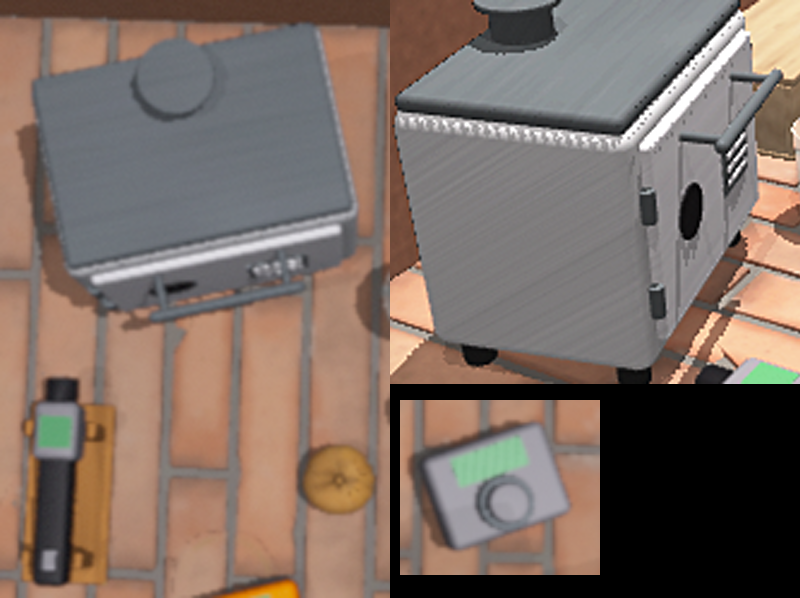

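The crop confirms the choice. The thermometer's nose is at crop (61,380), its tail at (51,582), with the display up. The round black patch lies at crop (691,210) and the square vent to its right. The grey timer's button is at crop (505,502).

```bash
python3 - <<'E'
from h import *
t=cv2.imread("pics/top0.png"); ct,cs=bot.get_calibration("top"),bot.get_calibration("scene")
k=lambda x,y:(175+x/2.6,90+y/2.6)
n=onz(ct,k(61,378),.070);ta=onz(ct,k(52,583),.075)
print("nose,tail",n,ta,np.linalg.norm(n-ta),"yaw",np.degrees(np.arctan2(*(n-ta)[1::-1])), "mid",(n+ta)/2)
C=[onz(ct,k(*q),.222) for q in((37,82),(318,28),(355,210),(73,265))]
for i in range(4):
    e=C[(i+1)%4]-C[i]; print(C[i],np.linalg.norm(e),np.degrees(np.arctan2(e[1],e[0])))
yawo=np.radians(np.degrees(np.arctan2(*(C[0]-C[3])[1::-1])))
cen=sum(C)/4; print("oven c",cen)
# patch: scene ray at z .125 vs top ray at z .125 (patch top crop (180,287))
print("patch scene",onz(cs,(215.06,267.8),.125),"patch top",onz(ct,k(180,287),.125))
print("btn",onz(ct,(390+505/2.5-160,255+(502-400)/2.5),.055))
hsv=cv2.cvtColor(t,cv2.COLOR_BGR2HSV);print(hsv[290,428],hsv[300,420])
# lower front bottom / door edges in scene: patch from door
E
```

```text
nose,tail [0.5743321  0.28739048 0.07      ] [0.37860546 0.28673114 0.075     ] 0.19579160299168086 yaw 0.19300872784746756 mid [0.47646878 0.28706081 0.0725    ]
[0.81720609 0.28823135 0.222     ] 0.24869774998770294 -77.2092010395046
[0.87226575 0.04570505 0.222     ] 0.164200667194999 -167.1797279911204
[0.71215846 0.00926999 0.222     ] 0.24727183944764786 102.77099379821692
[0.65749783 0.25042467 0.222     ] 0.1641221222713938 13.318090569273261
oven c [0.76478203 0.14840777 0.222     ]
patch scene [0.65544589 0.17824125 0.125     ] patch top [0.6567645  0.16960285 0.125     ]
btn [ 0.43879831 -0.30214535  0.055     ]
[133  15 116] [133  12 153]
```

```bash
cat >> h.py <<'E'
from scipy.spatial.transform import Rotation as Ro
def go(p,yaw):
    s=bot.sense(); R=Ro.from_rotvec(s["ee_rot"]).as_matrix(); psi=np.degrees(np.arctan2(R[1,0],R[0,0]))
    w=(yaw-psi+180)%360-180
    print("t",round(s["time_s"],2),"at",np.round(s["ee_pos"],4),"yaw",round(psi,2),"tilt",np.round(R[:,2],3),"w",round(s["width"],4),"gf",round(s["grasp_force"],1),"F",np.round(s["force"],1),"q6",round(s["joint_pos"][5],2))
    print("delta",np.round(R.T@(np.array(p)-s["ee_pos"]),4),"turn",round(-np.radians(w),4))
E
python3 -c "
from h import *
go((.45,-.1,.26),180)"
```

```text
t 0.1 at [ 0.2341 -0.4974  0.2557] yaw 25.2 tilt [-0.     0.001 -1.   ] w 0.0849 gf 0.0 F [ 0.2 -0.3  0.3] q6 1.42
delta [ 0.3646 -0.2677 -0.0039] turn -2.7018
```

```bash
python3 -m jog '[{"delta_pos":[0.036,-0.027,0],"turn":-0.14},{"delta_pos":[0.072,-0.054,0],"turn":-0.28},{"delta_pos":[0.108,-0.08,0],"turn":-0.42},{"delta_pos":[0.146,-0.107,0],"turn":-0.56},{"delta_pos":[0.182,-0.134,0],"turn":-0.7}]'; python3 -c "
from h import *
go((.45,-.1,.26),180)"
```

```text
time_s: 0.6
ee_pos: [0.3422, -0.2972, 0.2561]
ee_rot: [-2.64, -1.702, -0.0]
force: [0.2, -0.1, 1.1]
width: 0.0854
grasp_force: 0.0
t 0.6 at [ 0.3422 -0.2972  0.2561] yaw 65.61 tilt [-0.  0. -1.] w 0.0854 gf 0.0 F [ 0.2 -0.1  1.1] q6 1.1
delta [ 0.2241  0.0168 -0.0039] turn -1.9965
```

```bash
python3 -m jog '[{"delta_pos":[0.045,0.003,0],"turn":-0.14},{"delta_pos":[0.09,0.007,0],"turn":-0.28},{"delta_pos":[0.135,0.01,0],"turn":-0.42},{"delta_pos":[0.18,0.013,0],"turn":-0.56},{"delta_pos":[0.224,0.017,0],"turn":-0.7}]'; python3 -c "
from h import *
go((.475,.287,.25),180)"
```

```text
time_s: 1.1
ee_pos: [0.4512, -0.1006, 0.2562]
ee_rot: [-1.896, -2.505, 0.0]
force: [0.3, -1.1, 0.3]
width: 0.0853
grasp_force: 0.0
t 1.1 at [ 0.4512 -0.1006  0.2562] yaw 105.74 tilt [-0.  0. -1.] w 0.0853 gf 0.0 F [ 0.3 -1.1  0.3] q6 0.89
delta [0.3666 0.1281 0.0062] turn -1.296
```

```bash
python3 - <<'E'
from h import *
c=bot.get_calibration("wrist"); print(np.round(c["view"],3)); print(ray(c,(320,240)))
E
```

```text
[[ 0.963  0.271  0.    -0.408]
 [ 0.257 -0.913  0.317 -0.248]
 [ 0.087 -0.305 -0.948  0.311]
 [ 0.     0.     0.     1.   ]]
(array([ 0.42946918, -0.02090282,  0.37390417]), array([ 0.11298267, -0.3153698 , -0.94266037]))
```

```bash
python3 -m jog '[{"delta_pos":[0.046,0.016,0],"turn":-0.14},{"delta_pos":[0.092,0.032,0],"turn":-0.28},{"delta_pos":[0.138,0.048,0],"turn":-0.42},{"delta_pos":[0.184,0.064,0],"turn":-0.56},{"delta_pos":[0.229,0.08,0],"turn":-0.7}]'; python3 -c "
from h import *
go((.475,.287,.25),180)"
```

```text
time_s: 1.6
ee_pos: [0.4666, 0.1416, 0.2561]
ee_rot: [-0.922, -3.003, 0.0]
force: [0.3, 0.4, 0.3]
width: 0.0853
grasp_force: 0.0
t 1.6 at [0.4666 0.1416 0.2561] yaw 145.86 tilt [-0. -0. -1.] w 0.0853 gf 0.0 F [0.3 0.4 0.3] q6 0.72
delta [0.0747 0.125  0.0061] turn -0.5959
```

```bash
python3 -m jog '[{"delta_pos":[0.015,0.025,0],"turn":-0.14},{"delta_pos":[0.035,0.058,0],"turn":-0.28},{"delta_pos":[0.055,0.092,0],"turn":-0.42},{"delta_pos":[0.075,0.125,0],"turn":-0.56},{"delta_pos":[0.075,0.125,0],"turn":-0.596}]'; python3 - <<'E'
from h import *
go((.475,.287,.25),180)
c=bot.get_calibration("wrist"); im=bot.capture("wrist")[:,:,::-1]; cv2.imwrite("pics/w1.png",im)
print({k:c[k] for k in("vertical_fov","cx","cy")}); np.save("w1.npy",np.array(c["view"]))
for p in((.4765,.287,.065),(.5765,.287,.065),(.3765,.287,.065),(.656,.175,.125)): print(proj(c,p))
E
```

```text
time_s: 2.1
ee_pos: [0.4757, 0.2887, 0.2553]
ee_rot: [0.005, -3.14, -0.001]
force: [-0.2, -0.0, -0.3]
width: 0.0853
grasp_force: 0.0
t 2.1 at [0.4757 0.2887 0.2553] yaw -179.83 tilt [-0.001  0.001 -1.   ] w 0.0853 gf 0.0 F [-0.2 -0.  -0.3] q6 0.39
delta [ 0.0007 -0.0017  0.0053] turn 0.003
{'vertical_fov': 70.65967416151327, 'cx': 312.30147929771084, 'cy': 233.9925668907695}
[309.15682121 212.71337731]
[309.16570854 306.39659896]
[309.14596424  98.2676302 ]
[189.45758067 413.9347351 ]
```

View pics/w1.png

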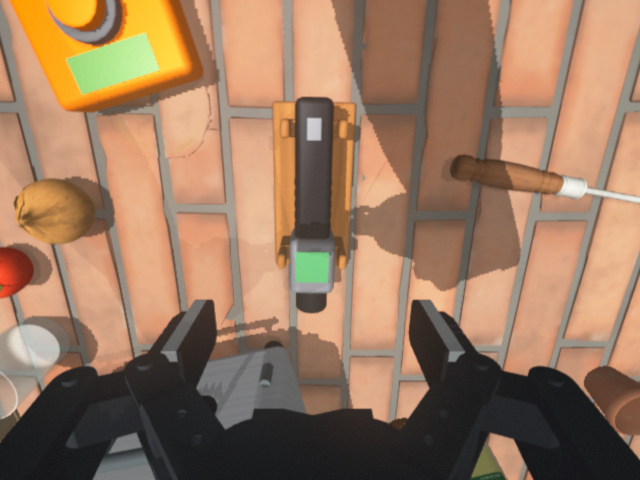

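The wrist view shows the thermometer in its rest with tail (314,98), display (312,266) and nose end (311,311). I'll fit its centre line.

```bash
python3 - <<'E'
from h import *
im=cv2.imread("pics/w1.png"); c=bot.get_calibration("wrist"); c["view"]=np.load("w1.npy")
h=cv2.cvtColor(im,cv2.COLOR_BGR2HSV); 
for lo,hi,z in((150,228,.083),(298,308,.065)):
  P=[]
  for v in range(lo,hi,6 if hi>310 or lo<200 else 3):
    u=np.where(h[v,285:345,2]<75)[0]+285; P.append(onz(c,((u.min()+u.max())/2,v),z)); print(v,u.min(),u.max(),np.round(P[-1],4))
for q,z in(((314,98),.075),((311,312),.058)): print(onz(c,q,z))
E
```

```text
150 296 331 [0.4177 0.2908 0.083 ]
156 296 331 [0.4226 0.2908 0.083 ]
162 296 330 [0.4275 0.2904 0.083 ]
168 296 330 [0.4325 0.2904 0.083 ]
174 296 330 [0.4376 0.2904 0.083 ]
180 296 330 [0.4427 0.2904 0.083 ]
186 296 330 [0.4479 0.2905 0.083 ]
192 296 330 [0.4531 0.2905 0.083 ]
198 296 329 [0.4584 0.2901 0.083 ]
204 296 330 [0.4638 0.2905 0.083 ]
210 296 329 [0.4692 0.2901 0.083 ]
216 296 329 [0.4747 0.2901 0.083 ]
222 296 329 [0.4803 0.2901 0.083 ]
298 297 324 [0.5667 0.2884 0.065 ]
301 297 324 [0.5702 0.2884 0.065 ]
304 297 324 [0.5737 0.2884 0.065 ]
307 299 323 [0.5772 0.2889 0.065 ]
[0.37686736 0.29104647 0.075     ]
[0.58740011 0.28889805 0.058     ]
```

```bash
python3 -m jog '[{"delta_pos":[-0.002,0,0.04],"turn":0.015},{"delta_pos":[-0.002,0,0.08],"turn":0.015},{"delta_pos":[-0.002,0,0.12],"turn":0.015},{"delta_pos":[-0.002,0,0.16],"turn":0.015},{"delta_pos":[-0.002,0,0.184],"turn":0.015}]'; python3 -c "
from h import *
go((.478,.289,.071),179.3)"
```

```text
time_s: 2.65
ee_pos: [0.4767, 0.2838, 0.0694]
ee_rot: [-0.036, -3.138, 0.002]
force: [0.1, 0.2, 0.3]
width: 0.0857
grasp_force: 0.0
t 2.65 at [0.4767 0.2838 0.0694] yaw 178.7 tilt [-0.003 -0.001 -1.   ] w 0.0857 gf 0.0 F [0.1 0.2 0.3] q6 0.41
delta [-0.0012  0.0052 -0.0017] turn -0.0105
```

```bash
python3 -m jog '[{"delta_pos":[-0.001,0.005,-0.002],"turn":-0.01},{"delta_pos":[-0.001,0.005,-0.002],"turn":-0.01},{"delta_pos":[-0.001,0.005,-0.002],"turn":-0.01}]'; python3 -c "
from h import *
go((.478,.289,.071),179.3)"
```

```text
time_s: 2.95
ee_pos: [0.4801, 0.2904, 0.076]
ee_rot: [0.017, 3.139, 0.002]
force: [0.6, 0.6, 0.9]
width: 0.0855
grasp_force: 0.0
t 2.95 at [0.4801 0.2904 0.076 ] yaw 179.37 tilt [ 0.002  0.001 -1.   ] w 0.0855 gf 0.0 F [0.6 0.6 0.9] q6 0.41
delta [ 0.0021 -0.0014  0.005 ] turn 0.0011
```

```bash
python3 -m jog '[{"delta_pos":[0,0,0],"turn":0},{"delta_pos":[0,0,0],"turn":0},{"delta_pos":[0,0,0],"turn":0}]'; python3 -c "
from h import *
go((.478,.289,.071),179.3)"
```

```text
time_s: 3.25
ee_pos: [0.4794, 0.2901, 0.075]
ee_rot: [0.017, 3.14, 0.001]
force: [-0.4, 0.4, 0.4]
width: 0.0854
grasp_force: 0.0
t 3.25 at [0.4794 0.2901 0.075 ] yaw 179.38 tilt [ 0.001  0.    -1.   ] w 0.0854 gf 0.0 F [-0.4  0.4  0.4] q6 0.41
delta [ 0.0014 -0.0011  0.004 ] turn 0.0013
```

```bash
python3 -m jog '[{"delta_pos":[0.001,-0.001,0.004],"turn":0},{"delta_pos":[0.001,-0.001,0.004],"turn":0},{"delta_pos":[0.001,-0.001,0.004],"turn":0}]' >/dev/null; python3 -m jog '[{"delta_pos":[0,0,0],"turn":0},{"delta_pos":[0,0,0],"turn":0},{"delta_pos":[0,0,0],"turn":0},{"delta_pos":[0,0,0],"turn":0},{"delta_pos":[0,0,0],"turn":0}]' 0.02 60; python3 -m jog '[{"delta_pos":[0,0,0],"turn":0},{"delta_pos":[0,0,0],"turn":0},{"delta_pos":[0,0,0],"turn":0},{"delta_pos":[0,0,0],"turn":0},{"delta_pos":[0,0,0],"turn":0}]';  python3 -c "
from h import *
go((.478,.289,.131),179.3)"
```

```text
time_s: 4.05
ee_pos: [0.4782, 0.2891, 0.0705]
ee_rot: [0.017, 3.141, 0.0]
force: [0.1, 0.6, 2.1]
width: 0.0309
grasp_force: 60.0
time_s: 4.55
ee_pos: [0.4782, 0.2891, 0.0704]
ee_rot: [0.017, 3.141, 0.0]
force: [-0.9, -0.2, 4.5]
width: 0.0312
grasp_force: 60.0
t 4.55 at [0.4782 0.2891 0.0704] yaw 179.38 tilt [ 0.  0. -1.] w 0.0312 gf 60.0 F [-0.9 -0.2  4.5] q6 0.4
delta [ 0.0002 -0.0001 -0.0606] turn 0.0015
```

```bash
python3 -m jog '[{"delta_pos":[0,0,-0.01],"turn":0},{"delta_pos":[0,0,-0.03],"turn":0},{"delta_pos":[0,0,-0.05],"turn":0},{"delta_pos":[0,0,-0.07],"turn":0},{"delta_pos":[0,0,-0.07],"turn":0}]' ; python3 -m jog '[{"delta_pos":[0,0,0],"turn":0},{"delta_pos":[0,0,0],"turn":0},{"delta_pos":[0,0,0],"turn":0}]' >/dev/null; python3 - <<'E'
from h import *
go((.490,.137,.131),192.9)
c=bot.get_calibration("wrist"); im=bot.capture("wrist")[:,:,::-1]; cv2.imwrite("pics/w2.png",im); np.save("w2.npy",np.array(c["view"]))
s=bot.capture("scene")[:,:,::-1]; cv2.imwrite("pics/s2.png",s)
o=np.hstack([im[0:480,160:480],s[160:460,150:470][:480] if 0 else cv2.copyMakeBorder(cv2.resize(s[280:420,180:380],None,fx=2.2,fy=2.2),0,172,0,0,cv2.BORDER_CONSTANT)])
cv2.imwrite("pics/c2.png",o)
E
```

```text
time_s: 5.05
ee_pos: [0.479, 0.2894, 0.1428]
ee_rot: [0.017, 3.138, 0.002]
force: [1.2, 0.2, -1.9]
width: 0.0316
grasp_force: 59.5
t 5.35 at [0.4776 0.2887 0.1391] yaw 179.38 tilt [-0.002 -0.001 -1.   ] w 0.0316 gf 59.5 F [-0.4  0.4 -1.6] q6 0.4
delta [-0.0141 -0.1516  0.0082] turn -0.236
```

View pics/c2.png

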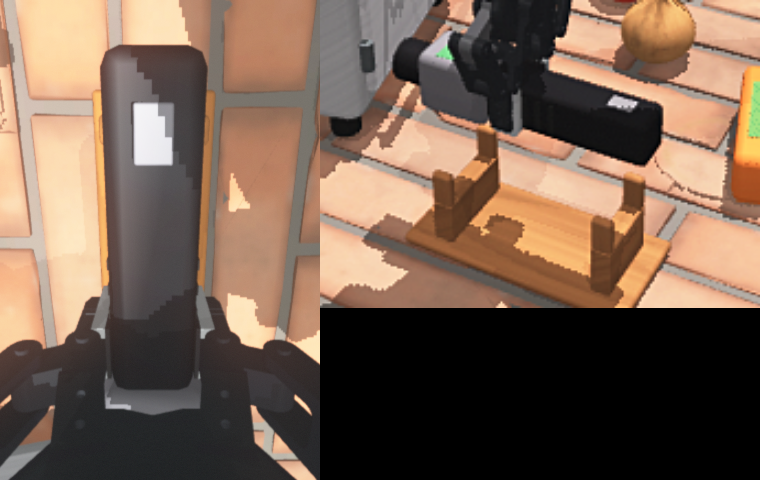

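The thermometer is held and clear of the rest. Its tail end is at wrist pixel (315,45), and the handle–head seam is at (312,388).

```bash
python3 - <<'E'
from h import *
c=bot.get_calibration("wrist"); c["view"]=np.load("w2.npy"); s=cv2.imread("pics/s2.png"); cs=bot.get_calibration("scene")
T=np.array([.4776,.2887,.1391]); z=T[2]-.006+.018
im=cv2.imread("pics/w2.png");g=cv2.cvtColor(im,cv2.COLOR_BGR2HSV)[...,2]
print("tail",onz(c,(315,46),z)-T,"seam",onz(c,(312.5,388),z)-T)
for u,v in((104,90),(106,150),(108,200),(110,250),(206,90),(203,150),(201,200),(198,250)): print(u,v,np.round(onz(c,(160+u,v),z)-T,4))
# scene: nose end and tail rows -> pixel slope vs model with zero pitch
d=np.array([np.cos(np.radians(-.62)),np.sin(np.radians(-.62)),0]); A=T-[0,0,.006]
k=lambda q:((q-np.array([180,280]))*2.2+[320,0])
for n,q in(("tail top L",A-.1*d+[0,.016,.018]),("tail bot L",A-.1*d+[0,.016,-.018]),("tailbot R",A-.1*d+[0,-.016,-.018]),("nose top",A+.1*d+[0,0,.016]),("nose bot",A+.1*d+[0,0,-.016])): print(n,k(proj(cs,q)))
E
```

```text
tail [-0.10091299  0.00291194  0.012     ] seam [0.01729596 0.00094501 0.012     ]
104 90 [-0.0898 -0.0119  0.012 ]
106 150 [-0.0729 -0.0122  0.012 ]
108 200 [-0.0574 -0.0124  0.012 ]
110 250 [-0.0403 -0.0127  0.012 ]
206 90 [-0.0895  0.0175  0.012 ]
203 150 [-0.0726  0.0173  0.012 ]
201 200 [-0.0571  0.0172  0.012 ]
198 250 [-0.04    0.0168  0.012 ]
tail top L [642.86466018 126.62593285]
tail bot L [641.25069601 170.71582753]
tailbot R [660.28169424 142.87364978]
nose top [398.17712244  37.52881632]
nose bot [401.20905331  74.15752562]
```

```bash
python3 -m jog '[{"delta_pos":[0,0,0],"turn":-0.05},{"delta_pos":[0,-0.01,0],"turn":-0.1},{"delta_pos":[-0.003,-0.035,0],"turn":-0.15},{"delta_pos":[-0.006,-0.065,0],"turn":-0.2},{"delta_pos":[-0.008,-0.095,0.003],"turn":-0.236}]'; python3 -c "
from h import *
go((.490,.137,.131),192.9)"
```

```text
time_s: 5.95
ee_pos: [0.4851, 0.1931, 0.1371]
ee_rot: [-0.357, 3.121, -0.0]
force: [1.0, -0.5, -2.4]
width: 0.0317
grasp_force: 59.7
t 5.95 at [0.4851 0.1931 0.1371] yaw -166.94 tilt [ 0. -0. -1.] w 0.0317 gf 59.7 F [ 1.  -0.5 -2.4] q6 -0.01
delta [ 0.0079 -0.0558  0.0061] turn 0.0028
```

```bash
python3 -m jog '[{"delta_pos":[0.002,-0.014,0.003],"turn":0.003},{"delta_pos":[0.004,-0.03,0.006],"turn":0.003},{"delta_pos":[0.006,-0.045,0.006],"turn":0.003},{"delta_pos":[0.007,-0.056,0.006],"turn":0.003},{"delta_pos":[0.007,-0.056,0.006],"turn":0.003}]'>/dev/null; python3 -m jog '[{"delta_pos":[0,0,0],"turn":0},{"delta_pos":[0,0,0],"turn":0},{"delta_pos":[0,0,0],"turn":0}]'; python3 - <<'E'
from h import *
go((.491,.137,.1304),192.9)
cs=bot.get_calibration("scene");ct=bot.get_calibration("top"); s=bot.capture("scene")[:,:,::-1];t=bot.capture("top")[:,:,::-1]
cv2.imwrite("pics/s3.png",s);cv2.imwrite("pics/t3.png",t)
o=np.zeros((560,800,3),np.uint8); o[:525,:400]=0
a=cv2.resize(s[200:340,120:320],None,fx=2.5,fy=2.5,interpolation=2); o[:350,:500]=a
b=cv2.resize(t[170:290,190:310],None,fx=2.5,fy=2.5,interpolation=2); o[:300,500:800]=b
cv2.imwrite("pics/c3.png",o)
d=np.array([np.cos(np.radians(12.9)),np.sin(np.radians(12.9)),0]);T=np.array(bot.sense()["ee_pos"]);n=T-[0,0,.0054]+.098*d
print("nose",n,"scene px",(proj(cs,n)-[120,200])*2.5,"top px",(proj(ct,n+[0,0,.016])-[190,170])*2.5+[500,0])
E
```

```text
time_s: 6.75
ee_pos: [0.4907, 0.1383, 0.1313]
ee_rot: [-0.349, 3.122, 0.0]
force: [0.2, -0.5, -1.4]
width: 0.0314
grasp_force: 59.8
t 6.75 at [0.4907 0.1383 0.1313] yaw -167.23 tilt [ 0.  0. -1.] w 0.0314 gf 59.8 F [ 0.2 -0.5 -1.4] q6 -0.11
delta [ 0.     -0.0014  0.0009] turn -0.0022
nose [0.58623181 0.16008641 0.12589719] scene px [332.11973193 178.88501944] top px [640.92937416 146.86054479]
```

View pics/c3.png

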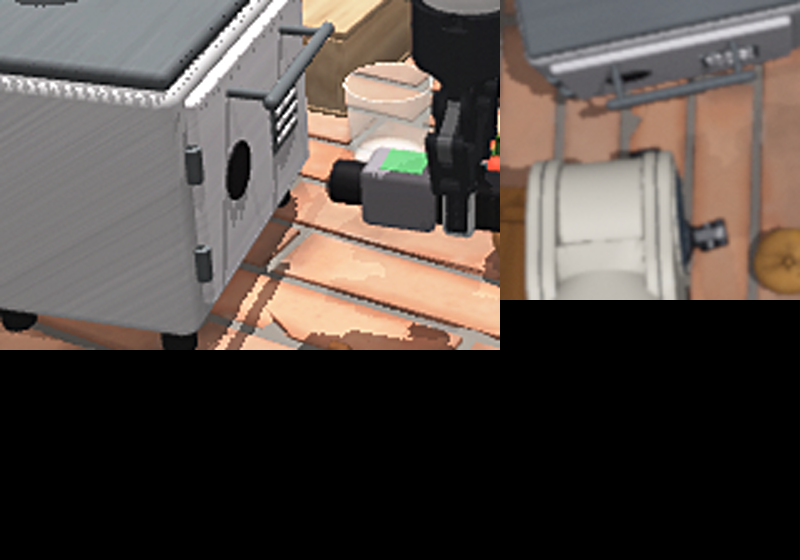

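The scene crop shows the nose at (333,180), facing the round patch at (238,170). It agrees with the prediction, so I'll make a small trim and hold.

```bash
python3 -m jog '[{"delta_pos":[0,-0.001,0.001],"turn":-0.002},{"delta_pos":[0,-0.001,0.001],"turn":-0.002},{"delta_pos":[0,-0.001,0.001],"turn":-0.002},{"delta_pos":[0,-0.001,0.001],"turn":-0.002},{"delta_pos":[0,-0.001,0.001],"turn":-0.002}]' >/dev/null
python3 -m jog '[{"delta_pos":[0,0,0],"turn":0},{"delta_pos":[0,0,0],"turn":0},{"delta_pos":[0,0,0],"turn":0},{"delta_pos":[0,0,0],"turn":0},{"delta_pos":[0,0,0],"turn":0}]'
python3 -m jog '[{"delta_pos":[0,0,0],"turn":0},{"delta_pos":[0,0,0],"turn":0},{"delta_pos":[0,0,0],"turn":0},{"delta_pos":[0,0,0],"turn":0},{"delta_pos":[0,0,0],"turn":0}]' >/dev/null
python3 -m jog '[{"delta_pos":[0,0,0],"turn":0},{"delta_pos":[0,0,0],"turn":0},{"delta_pos":[0,0,0],"turn":0},{"delta_pos":[0,0,0],"turn":0},{"delta_pos":[0,0,0],"turn":0}]' >/dev/null
python3 -m jog '[{"delta_pos":[0,0,0],"turn":0},{"delta_pos":[0,0,0],"turn":0},{"delta_pos":[0,0,0],"turn":0},{"delta_pos":[0,0,0],"turn":0},{"delta_pos":[0,0,0],"turn":0}]' >/dev/null
python3 -m jog '[{"delta_pos":[0,0,0],"turn":0},{"delta_pos":[0,0,0],"turn":0},{"delta_pos":[0,0,0],"turn":0},{"delta_pos":[0,0,0],"turn":0},{"delta_pos":[0,0,0],"turn":0}]' >/dev/null
python3 -m jog '[{"delta_pos":[0,0,0],"turn":0},{"delta_pos":[0,0,0],"turn":0},{"delta_pos":[0,0,0],"turn":0},{"delta_pos":[0,0,0],"turn":0},{"delta_pos":[0,0,0],"turn":0}]'
python3 -c "
from h import *
go((.491,.137,.1304),192.9);go((.4782,.2891,.141),179.38)"
```

```text
time_s: 7.85
ee_pos: [0.491, 0.1368, 0.1303]
ee_rot: [-0.351, 3.122, 0.0]
force: [-0.0, 0.3, -2.1]
width: 0.0311
grasp_force: 59.8
time_s: 10.35
ee_pos: [0.491, 0.1368, 0.1303]
ee_rot: [-0.351, 3.122, 0.0]
force: [-0.6, 0.1, -2.2]
width: 0.0313
grasp_force: 59.8
t 10.35 at [0.491  0.1368 0.1303] yaw -167.15 tilt [ 0.  0. -1.] w 0.0313 gf 59.8 F [-0.6  0.1 -2.2] q6 -0.12
delta [-0.      0.0002 -0.0001] turn -0.0009
t 10.35 at [0.491  0.1368 0.1303] yaw -167.15 tilt [ 0.  0. -1.] w 0.0313 gf 59.8 F [-0.6  0.1 -2.2] q6 -0.12
delta [-0.0214  0.1513 -0.0107] turn 0.2351
```

```bash
python3 -m jog '[{"delta_pos":[-0.002,0.02,-0.005],"turn":0.04},{"delta_pos":[-0.007,0.05,-0.011],"turn":0.09},{"delta_pos":[-0.012,0.085,-0.011],"turn":0.14},{"delta_pos":[-0.017,0.12,-0.011],"turn":0.19},{"delta_pos":[-0.021,0.15,-0.011],"turn":0.235}]' >/dev/null
python3 -m jog '[{"delta_pos":[0,0,0],"turn":0},{"delta_pos":[0,0,0],"turn":0},{"delta_pos":[0,0,0],"turn":0},{"delta_pos":[0,0,0],"turn":0}]'
python3 -c "
from h import *
go((.4782,.2891,.141),179.38)"
```

```text
time_s: 11.25
ee_pos: [0.4783, 0.2868, 0.1413]
ee_rot: [-0.018, -3.141, 0.0]
force: [-0.3, 0.2, -3.0]
width: 0.0309
grasp_force: 60.1
t 11.25 at [0.4783 0.2868 0.1413] yaw 179.33 tilt [-0. -0. -1.] w 0.0309 gf 60.1 F [-0.3  0.2 -3. ] q6 0.4
delta [0.0001 0.0023 0.0003] turn -0.0009
```

```bash
python3 -m jog '[{"delta_pos":[0,0.002,0],"turn":0},{"delta_pos":[0,0.002,0.015],"turn":0},{"delta_pos":[0,0.002,0.03],"turn":0},{"delta_pos":[0,0.002,0.045],"turn":0},{"delta_pos":[0,0.002,0.055],"turn":0}]' >/dev/null
python3 -m jog '[{"delta_pos":[0,0,0],"turn":0},{"delta_pos":[0,0,0],"turn":0},{"delta_pos":[0,0,0],"turn":0},{"delta_pos":[0,0,0],"turn":0}]'
python3 -c "
from h import *
go((.4782,.2891,.0708),179.38)"
```

```text
time_s: 12.15
ee_pos: [0.4785, 0.2898, 0.087]
ee_rot: [0.017, 3.14, 0.001]
force: [0.5, 0.4, -2.5]
width: 0.0313
grasp_force: 60.1
t 12.15 at [0.4785 0.2898 0.087 ] yaw 179.38 tilt [ 0.001  0.001 -1.   ] w 0.0313 gf 60.1 F [ 0.5  0.4 -2.5] q6 0.41
delta [ 0.0003 -0.0008  0.0162] turn 0.0
```

```bash
python3 -m jog '[{"delta_pos":[0,-0.001,0.005],"turn":0},{"delta_pos":[0,-0.001,0.01],"turn":0},{"delta_pos":[0,-0.001,0.014],"turn":0},{"delta_pos":[0,-0.001,0.016],"turn":0},{"delta_pos":[0,-0.001,0.016],"turn":0}]' >/dev/null
python3 -m jog '[{"delta_pos":[0,0,0],"turn":0},{"delta_pos":[0,0,0],"turn":0},{"delta_pos":[0,0,0],"turn":0},{"delta_pos":[0,0,0],"turn":0}]'
```

```text
time_s: 13.05
ee_pos: [0.478, 0.2887, 0.0705]
ee_rot: [-0.017, -3.141, 0.0]
force: [-3.3, -2.0, 5.5]
width: 0.0315
grasp_force: 60.8
```

```bash
python3 -m jog '[{"delta_pos":[0,0,0],"turn":0},{"delta_pos":[0,0,0],"turn":0},{"delta_pos":[0,0,0],"turn":0},{"delta_pos":[0,0,0],"turn":0},{"delta_pos":[0,0,0],"turn":0}]' 0.08
python3 -m jog '[{"delta_pos":[0,0,0],"turn":0},{"delta_pos":[0,0,-0.02],"turn":0},{"delta_pos":[0,0,-0.06],"turn":0},{"delta_pos":[0,0,-0.11],"turn":0},{"delta_pos":[0,0,-0.16],"turn":0}]'
python3 -m jog '[{"delta_pos":[0,0,-0.02],"turn":0},{"delta_pos":[0,0,-0.02],"turn":0}]' >/dev/null
python3 - <<'E'
from h import *
go((.439,-.302,.2),180)
c=bot.get_calibration("wrist"); im=bot.capture("wrist")[:,:,::-1]; t=bot.capture("top")[:,:,::-1]; s=bot.capture("scene")[:,:,::-1]
cv2.imwrite("pics/w4.png",im)
o=np.zeros((480,800,3),np.uint8); o[:,:350]=im[:,150:500]; o[:330,350:800]=cv2.resize(s[280:430,180:385],(450,330)); cv2.imwrite("pics/c4.png",o)
E
```

```text
time_s: 13.55
ee_pos: [0.4782, 0.2887, 0.0702]
ee_rot: [-0.017, -3.142, 0.0]
force: [0.6, -0.5, 1.1]
width: 0.0801
grasp_force: 0.0
time_s: 14.05
ee_pos: [0.4777, 0.2885, 0.2319]
ee_rot: [-0.017, -3.141, 0.001]
force: [1.5, 0.6, -0.8]
width: 0.0798
grasp_force: 0.0
t 14.25 at [0.4791 0.2892 0.2539] yaw 179.39 tilt [ 0.006  0.002 -1.   ] w 0.0796 gf 0.0 F [-0.5  0.7 -0.6] q6 0.4
delta [ 0.0341 -0.5917  0.0523] turn -0.0107
```

View pics/c4.png

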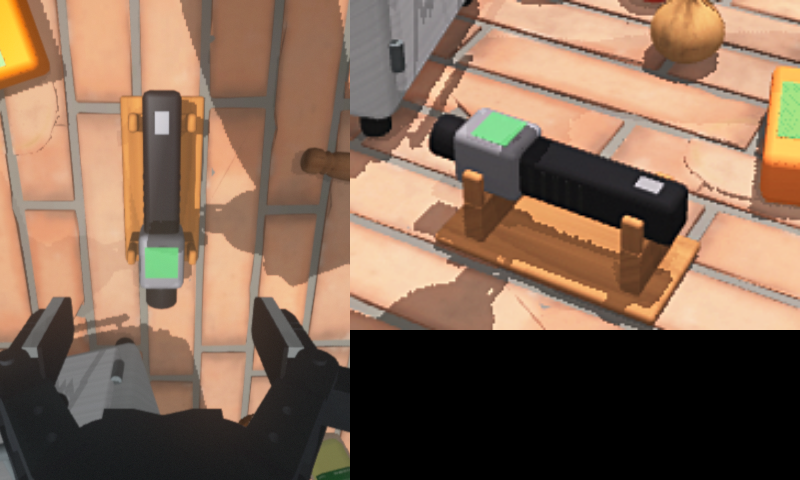

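The thermometer lies back in both saddles, display up and nose towards the oven. Next is the timer, with the gripper closed on the way.

```bash
python3 -m jog '[{"delta_pos":[0,-0.035,0],"turn":0},{"delta_pos":[0,-0.08,0],"turn":0},{"delta_pos":[0,-0.125,0],"turn":0},{"delta_pos":[0,-0.17,0],"turn":0},{"delta_pos":[0,-0.215,0],"turn":0}]' 0 20 >/dev/null
python3 -m jog '[{"delta_pos":[0,-0.045,0],"turn":0},{"delta_pos":[0,-0.09,0],"turn":0},{"delta_pos":[0,-0.135,0],"turn":0},{"delta_pos":[0,-0.18,0],"turn":0},{"delta_pos":[0,-0.225,0],"turn":0}]'
python3 -c "
from h import *
go((.439,-.302,.2),180)"
```

```text
time_s: 15.4
ee_pos: [0.4725, -0.1529, 0.2487]
ee_rot: [-0.017, -3.139, -0.002]
force: [0.9, -0.3, 0.5]
width: -0.0002
grasp_force: 0.0
t 15.4 at [ 0.4725 -0.1529  0.2487] yaw 179.38 tilt [-0.002  0.001 -1.   ] w -0.0002 gf 0.0 F [ 0.9 -0.3  0.5] q6 -0.47
delta [ 0.0317 -0.1496  0.0486] turn -0.0109
```

```bash
python3 -m jog '[{"delta_pos":[0.01,-0.045,0.01],"turn":0},{"delta_pos":[0.02,-0.085,0.02],"turn":0},{"delta_pos":[0.03,-0.12,0.03],"turn":0},{"delta_pos":[0.032,-0.149,0.03],"turn":0},{"delta_pos":[0.032,-0.149,0.03],"turn":0}]' >/dev/null
python3 -m jog '[{"delta_pos":[0,0,0],"turn":0},{"delta_pos":[0,0,0],"turn":0},{"delta_pos":[0,0,0],"turn":0}]' >/dev/null
python3 - <<'E'
from h import *
go((.439,-.302,.1),180)
c=bot.get_calibration("wrist"); im=bot.capture("wrist")[:,:,::-1]; cv2.imwrite("pics/w5.png",im); np.save("w5.npy",np.array(c["view"]))
print(proj(c,(.439,-.302,.055)))
E
```

```text
t 16.2 at [ 0.4399 -0.2988  0.2201] yaw 179.46 tilt [-0.  0. -1.] w -0.0003 gf 0.0 F [0.7 0.3 0.2] q6 -0.75
delta [ 0.0009 -0.0033  0.1201] turn -0.0094
[307.17692533 218.12791475]
```

View pics/w5.png

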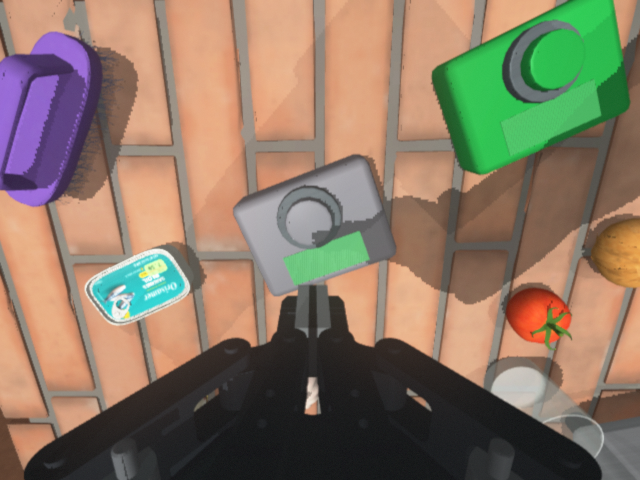

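The grey timer's button top is at (306,222), against the predicted (307,218), so the aim is about 3 mm off. Descending.

```bash
python3 -m jog '[{"delta_pos":[-0.001,-0.003,0.03],"turn":0},{"delta_pos":[-0.001,-0.003,0.06],"turn":0},{"delta_pos":[-0.001,-0.003,0.09],"turn":0},{"delta_pos":[-0.001,-0.003,0.115],"turn":0},{"delta_pos":[-0.001,-0.003,0.115],"turn":0}]' >/dev/null
python3 -m jog '[{"delta_pos":[0,0,0],"turn":0},{"delta_pos":[0,0,0],"turn":0},{"delta_pos":[0,0,0],"turn":0}]'
python3 -m jog '[{"delta_pos":[0,0,0.005],"turn":0},{"delta_pos":[0,0,0.01],"turn":0},{"delta_pos":[0,0,0.015],"turn":0},{"delta_pos":[0,0,0.015],"turn":0},{"delta_pos":[0,0,0.015],"turn":0}]'
python3 -c "
from h import *
go((.441,-.302,.08),179.4)"
```

```text
time_s: 17.05
ee_pos: [0.4414, -0.3033, 0.1067]
ee_rot: [0.017, 3.14, -0.003]
force: [0.8, 0.2, 0.2]
width: -0.0002
grasp_force: 0.0
time_s: 17.55
ee_pos: [0.4409, -0.3031, 0.0904]
ee_rot: [0.017, 3.141, -0.0]
force: [0.5, -0.6, 4.3]
width: 0.0
grasp_force: 1.9
t 17.55 at [ 0.4409 -0.3031  0.0904] yaw 179.38 tilt [ 0. -0. -1.] w 0.0 gf 1.9 F [ 0.5 -0.6  4.3] q6 -0.75
delta [-0.0001  0.0011  0.0104] turn -0.0004
```

```bash
python3 -m jog '[{"delta_pos":[0,0,0.002],"turn":0},{"delta_pos":[0,0,0.002],"turn":0},{"delta_pos":[0,0,0.002],"turn":0}]'
python3 -m jog '[{"delta_pos":[0,0,0.002],"turn":0},{"delta_pos":[0,0,0.002],"turn":0},{"delta_pos":[0,0,0.002],"turn":0}]'
```

```text
time_s: 17.85
ee_pos: [0.4409, -0.3031, 0.0885]
ee_rot: [0.017, 3.141, -0.001]
force: [0.7, -0.7, 4.0]
width: -0.0001
grasp_force: 2.3
time_s: 18.15
ee_pos: [0.441, -0.3031, 0.0878]
ee_rot: [0.017, 3.14, -0.002]
force: [-2.5, 3.2, 18.6]
width: 0.0003
grasp_force: 9.6
```

The button bottomed out: force rose from 4 N to 18.6 N with almost no further travel. Now I'll hold briefly, lift and check.

```bash
python3 -m jog '[{"delta_pos":[0,0,0],"turn":0},{"delta_pos":[0,0,0],"turn":0},{"delta_pos":[0,0,-0.01],"turn":0},{"delta_pos":[0,0,-0.03],"turn":0},{"delta_pos":[0,0,-0.07],"turn":0}]'
python3 -m jog '[{"delta_pos":[0,0,-0.04],"turn":0},{"delta_pos":[0,0,-0.06],"turn":0},{"delta_pos":[0,0,-0.06],"turn":0},{"delta_pos":[0,0,-0.06],"turn":0},{"delta_pos":[0,0,-0.06],"turn":0}]'
python3 - <<'E'
from h import *
t=bot.capture("top")[:,:,::-1]; s=bot.capture("scene")[:,:,::-1]
o=np.hstack([cv2.resize(t[90:390,150:480],(400,364)),cv2.resize(s[160:430,90:470],(400,284+80))]); cv2.imwrite("pics/c6.png",o)
E
```

```text
time_s: 18.65
ee_pos: [0.4393, -0.3016, 0.1545]
ee_rot: [-0.017, -3.137, -0.007]
force: [0.2, 0.7, 0.6]
width: -0.0002
grasp_force: 0.0
time_s: 19.15
ee_pos: [0.4402, -0.3025, 0.2149]
ee_rot: [-0.017, -3.14, -0.003]
force: [0.8, 0.3, -0.2]
width: 0.0003
grasp_force: 0.0
```

View pics/c6.png

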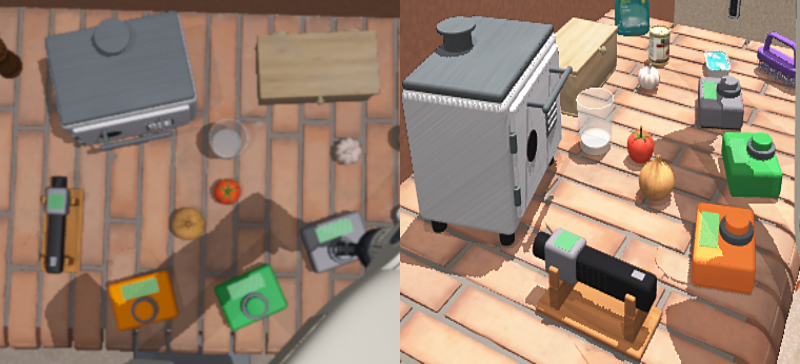

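The final views show the thermometer in its rest at scene crop (598,270) and everything else in place. The timer button is up at (733,90) and the gripper is clear.

```bash
python3 -c "
from bench import bot
print(bot.sign_off())"
```

```text
the job is handed in; nothing more can be done
None
```

I aimed the thermometer at the oven patch, level and about 7 cm from the door by my measurements (good to a few mm), and held it steady for about 3 s. I then laid it back in its rest, pressed the timer button fully down and let it come up, and handed the job in at about 19 s with nothing else disturbed in the last pictures.

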